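Start the bench fume extractor at its control station

TASK

Start the soldering bench's fume extractor at the grey control station: press the white-striped half of the black rocker switch until it has tipped fully over, then push the yellow button fully in (it stays in), then press the green button fully down and keep it down; finish while still holding the green button down with the fingertips. Never press the red button, and leave the matchbox, the pliers and the loupe where they lie.

Things in the scene. Friction and masses are not known exactly. Their poses are not given: they have to be found in the camera images.
- station: grey bench control station with a grey lid, 105 x 275 x 45 mm (x, y, z), fixed to the table; origin at the centre of its underside, z up; its y axis runs along the row of controls, its x axis points to the back (cable gland) side. The four controls sit in one row on the station, 64 mm apart, in an order that changes.
- rocker_press (a point): point on top of the rocker's white-striped half, 20 mm from the pivot towards station +x; it moves with the rocker. Rocker: black paddle 54 mm long (along station x), 30 mm wide, in a black frame 64 x 42 mm, pivot in the row of controls. This half stands raised when off (point 66 mm above the table) and tips down when pressed (about 6 mm lower when fully over).
- rocker (a joint): tilt of the rocker, rad: 0 to 0.04 at the start (off, striped half up), 0.32 fully over (on). It has no spring and stays where it is left; 2 to 5 N at this point tips it over.
- yellow_top (a point): centre of the flat top of the yellow round button, 33 mm diameter, in a steel and black collar 46 mm wide; 66.5 mm above the table when out, 7 mm lower when in, which is still 3 mm proud of the collar.
- yellow (a joint): how far the yellow button is pushed in, m: 0 out, 0.007 fully in. It latches by friction: takes about 3 N to move and stays where it is left.
- green_top (a point): centre of the flat top of the green round button, same size and height as the yellow one.
- green (a joint): how far the green button is down, m: 0 up, 0.007 fully down. Spring button: 1.1 N to begin, about 4.3 N fully down; it springs back when let go.
- red_top (a point): centre of the top of the red mushroom-headed stop button, 36 mm diameter, 68.5 mm above the table. Not to be pressed (a spring button like the green one).
- red (a joint): how far the red button is down, m: 0 up, 0.007 fully down.
- matches: loose red matchbox, 36 x 55 x 15 mm, lying on the table in front of the station; origin at the centre of its underside.
- magnifier: loose grey ring-shaped loupe, 25 mm diameter, 16 mm high, on the table in front of the station; origin at the centre of its underside.
- pliers: loose flat-nose pliers with red grips, 48 x 135 x 12 mm, on the table behind the station; origin at the centre of the underside.

How it is judged (in metres and radians):
On the way, in this order (a step that is already met when the one before it is completed fails the run):
1. the rocker is tipped on (value of joint rocker above 0.24 rad), for 0.1 s.
2. the yellow button is in (value of joint yellow above 0.005 m), for 0.1 s.
3. the green button is held down (value of joint green above 0.005 m), for 0.3 s.
At the end, for the whole second after the job is handed in: The rocker is on (at least 0.24 of 0.32 rad), the yellow button is in (at least 5 of 7 mm), the green button is held down by the fingers (at least 5 of 7 mm, more than 1 N), the red button is not pressed, and matchbox, loupe and pliers lie within 20 mm of where they were (value of joint rocker above 0.24 rad and value of joint each of yellow, green above 0.005 m and contact force between the fingers and green above 1 N and value of joint red below 0.0025 m and distance of each of matches, magnifier, pliers from where it was at the start of the episode below 0.02 m); the arm keeps its last pose, push and grip.
It fails at once if the red button is pressed (value of joint red above 0.0025 m).
It fails at once if the yellow button is pushed in while the rocker is still off (value of joint yellow above 0.003 m and value of joint rocker below 0.2 rad).
It fails at once if the green button is pressed before the yellow one is in (value of joint green above 0.003 m and value of joint yellow below 0.0045 m).
It fails at once if a thing beside the station is pushed away or lifted (distance of any of matches, magnifier, pliers from where it was at the start of the episode above 0.02 m).
It also fails if it takes over 38 s, if anything falls off the work surface, if the arm or the gripper's body presses on something with over 40 N, if the wrist force passes 120 N, or if a joint passes its speed limit or range.

ROBOT

A 6-joint arm with a two-finger parallel gripper is mounted at the origin on a cart in front of the work surface, level with it; the furniture and walls round the work are solid. World frame = base frame: x ahead of the robot, y to its left, z up, the work surface at z = 0. Lengths are in mm, angles in rad, forces in N, time in s.
With the tool pointing down it reaches from about 275 to 750 mm from the base axis. Payload 10.2 kg.
Tool frame: the origin (TCP) lies at the centre of the arm's flange, where the gripper is bolted on; the fingertips stand 173 mm ahead of it and the grasp point (between the pads) lies 155 mm ahead of it; z points along the fingers, y is the line along which they close (so a half turn about z gives the same grasp; the last joint's range is limited). The gripper opens to 85 mm and grips with 20 to 120 N. Pads are 22 mm wide; open, the fingers measure 114 mm over their backs; the gripper's body (76 mm by 85 mm) begins 54 mm behind the grasp point. The pads swing forward as they close: fully open they stand 13 mm farther back than shut.
Start: joints at [0.891, 0.313, 1.498, -0, 1.331, -0.223], TCP at [231.58, 471.172, 404.694] pointing down, gripper open.
Joint ranges: [-2.94, 2.94], [-0.97, 2.17], [0.19, 2.56], [-1.23, 4.37], [0.02, 3.11], [-2.88, 2.88]. Speed limits (rad/s): [2.39, 2.39, 3.01, 3.14, 3.14, 3.14].

INTERFACE

Orientations are given as a unit quaternion [w, x, y, z].
In Python, from rig import ctrl, capture, calibration gives the robot as it stands (ctrl), with the cameras as plain functions.
- The arm moves only by the tool run_rows, called by a JSON object that holds its "method" and its "body", one argument or row to a line. Schema: {"type":"object","properties":{"steps":{"type":"object","properties":{"x":{"type":"array","items":{"type":"number"},"minItems":1,"maxItems":8},"y":{"type":"array","items":{"type":"number"},"minItems":1,"maxItems":8},"z":{"type":"array","items":{"type":"number"},"minItems":1,"maxItems":8},"rx":{"type":"array","items":{"type":"number"},"minItems":1,"maxItems":8},"ry":{"type":"array","items":{"type":"number"},"minItems":1,"maxItems":8},"rz":{"type":"array","items":{"type":"number"},"minItems":1,"maxItems":8}},"additionalProperties":false,"required":["x","y","z","rx","ry","rz"]},"aperture":{"type":"number"},"squeeze":{"type":"number"},"only":{"type":"string"},"quiet":{"type":"boolean"},"lines":{"type":"string"}},"required":["steps"],"additionalProperties":false}. steps is an object with one list for each field, all of the same length, 1 to 8, a row being the entries at one place: x, y, z (the shift in normalised numbers (1 is 600 mm)), rx, ry, rz (a rotation vector in fractions of the full range, 1 being 2 rad); each row is the pose to reach, as a shift and turn from the pose commanded when the call began, along the tool's axes at that moment; what a row does not reach only later rows make up. A row lasts 1/10 s, in which the tool goes at most 50 mm and 0.15 rad, less where a joint would pass 70% of its speed; a pose out of reach is approached as far as the arm can. aperture is the opening from 0.0 (shut) to 1.0 (fully open), set as the call begins (left out keeps the last). The fingers move at their own pace and stop on an object; squeeze is the grip in N (left out, the last holds). Time passes only in rows, so rows that do not move let the fingers close. The tool returns the time, the measured TCP pose, the force, the opening and the grip force at its end. only (a regular expression) keeps the lines of the reply that match it, lines (a string "A,B") keeps lines A to B, and quiet returns only ok. Shift and turn numbers lie between -1 and 1, and a call with a number outside is refused. Input that does not fit is refused with a message, and nothing moves.
- ctrl.sense(): the state, without advancing time (a new reading comes with each control period).
- capture(name): name is "scene" or "side" or "wrist"; returns the picture (384x512x3 uint8, red, green, blue); there is no depth.
- calibration(name): a dict with "fx", "fy", "cx", "cy" (pixels), "position" and "attitude" of the camera in the world. Camera axes: x right, y down, z forward; pixel columns grow to the right and rows downward; lengths in mm; the calibration is good to about 2 mm. A picture is of the moment at which its call begins: read the wrist's pose just before it. calibration takes no time and is no camera call; for the wrist camera it gives the pose at the moment of the call.
- ctrl.finish_job(): hands the job in; it is judged then, once.
The state is a dict: "time_s": time; "joints": joint angles; "dq": joint speeds; "tau": joint torques, N m; "eef_pos": TCP position; "ee_rot": TCP orientation; "force": force on the tool from outside, world axes, zero at the start; "wrist_torque": the same for the moment, N m; "grip_width": opening from 0.0 (shut) to 1.0 (fully open); "grip_force": force on a finger pad.
Only numpy, scipy, OpenCV 4.12 (cv2) and the standard library are available. Lean on these libraries where they do the work, as an engineer would, in place of code of your own. Each camera call takes 0.05 s, during which the arm holds its last target. There are 200 camera calls.

## Working session

There is one attempt and no reset: what is moved stays moved. The work goes in short steps, Python scripts to look and compute and a tool call to move; the robot and the scene stay as the last step left them, time stands still between calls to the robot, and variables do not carry over. Pictures are saved under pics/ and viewed, at most 10 in all, crops included, and the job is handed in when it is done.

```bash
ls; mkdir -p pics
```

Run:
```python
from rig import ctrl, capture, calibration
import cv2
for n in ("scene","side","wrist"):
    c=calibration(n); print(n,c)
    cv2.imwrite(f"pics/{n}0.png",capture(n)[:,:,::-1])
print(ctrl.sense())
```

```text
pics
rig.py
scene {'fx': 470.85393269117816, 'fy': 470.85393269117816, 'cx': 253.2048654188006, 'cy': 197.59523071101708, 'position': array([ 219.54879357, -420.35507975,  755.85747784]), 'attitude': array([-0.30815465,  0.89233772, -0.30899256,  0.11531569])}
side {'fx': 385.13700184390785, 'fy': 385.13700184390785, 'cx': 251.17739415279993, 'cy': 188.132495402531, 'position': array([ 542.79917216, -795.946614  ,  362.7478827 ]), 'attitude': array([-0.56320534,  0.82621135, -0.01286429,  0.00301031])}
wrist {'fx': 290.70545921792205, 'fy': 290.70545921792205, 'cx': 257.3791604910854, 'cy': 186.6367727762117, 'position': array([158.94795386, 506.23602326, 374.56434239]), 'attitude': array([0.13674288, 0.83800111, 0.52153231, 0.08402134])}
{'time_s': 0.15, 'joints': array([ 8.90597695e-01,  3.13309503e-01,  1.49822284e+00, -6.50632465e-06,
        1.33099292e+00, -2.23409389e-01]), 'dq': array([-0.00030513, -0.00217069, -0.00478506,  0.00046075,  0.00165142,
        0.00083847]), 'tau': array([ 8.35365627e-04, -4.12369788e+01, -2.59797621e+01, -2.82268065e-04,
        3.26262460e-03, -4.33189041e-05]), 'eef_pos': array([231.56365401, 471.14926838, 404.28754351]), 'ee_rot': array([-2.00740735e-04,  2.26413349e-01,  9.74031200e-01, -4.20895193e-04]), 'force': array([-0.05430825,  0.02911948,  0.86775593]), 'wrist_torque': array([ 0.00504299, -0.03638078, -0.02483825]), 'grip_force': 0.0, 'grip_width': 0.9951334320895129}
```

View pics/scene0.png

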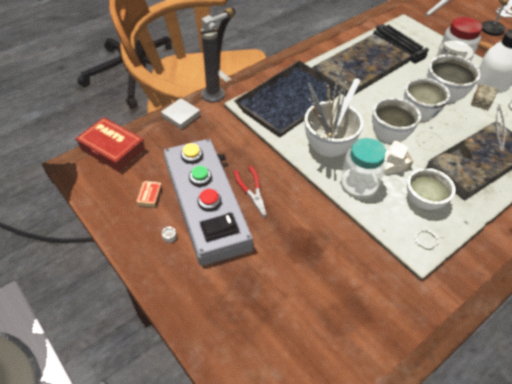

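View pics/wrist0.png

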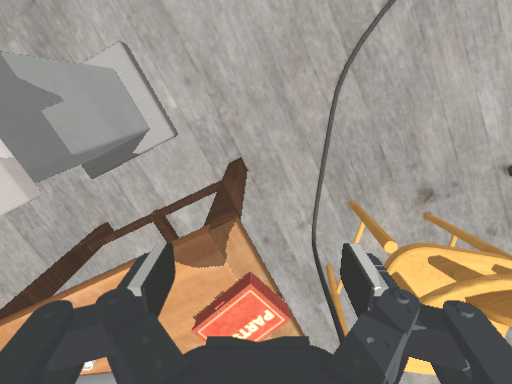

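The scene picture shows the row yellow (191,152), green (201,174), red (209,198), rocker (217,226). The matchbox is at (149,194), the loupe at (169,234) and the pliers at (252,190). The wrist camera does not see the station yet.

Create h.py:
```python
import numpy as np, cv2
from scipy.spatial.transform import Rotation as R
from rig import ctrl, capture, calibration
def rot(q): return R.from_quat(np.roll(np.asarray(q),-1))
def ray(c,uv,z):
    d=rot(c["attitude"]).apply([(uv[0]-c["cx"])/c["fx"],(uv[1]-c["cy"])/c["fy"],1.])
    p=np.asarray(c["position"]); return p+d*(z-p[2])/d[2]
def blobs(im,name):
    h=cv2.cvtColor(im,cv2.COLOR_RGB2HSV)
    lo,hi={"yellow":((22,120,90),(34,255,255)),"green":((45,100,60),(80,255,255)),"red":((172,150,90),(180,255,255)),"red2":((0,190,90),(4,255,255))}[name]
    n,l,s,c=cv2.connectedComponentsWithStats(cv2.inRange(h,lo,hi))
    return [(s[i,4],c[i].round(1)) for i in range(1,n) if s[i,4]>25]
```

Run:
```python
from h import *
im=cv2.imread("pics/scene0.png")[:,:,::-1].copy(); c=calibration("scene")
np.set_printoptions(precision=1,suppress=True)
for k,z in (("yellow",65),("green",65),("red",66),("red2",66)):
    for a,p in blobs(im,k): print(k,a,p,ray(c,p,z))
cv2.imwrite("pics/crop.png",cv2.resize(im[130:270,130:280,::-1],None,fx=4,fy=4,interpolation=cv2.INTER_CUBIC))
```

```text
yellow 47 [191.9 153.8] [541.4 165.7  65. ]
green 154 [199.3 172.4] [524.9 115.3  65. ]
```

View pics/crop.png

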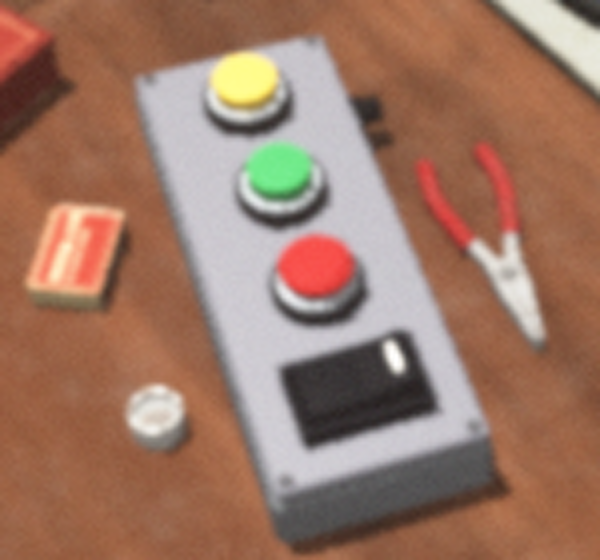

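The crop (4x, offset 130,130) puts the button tops at yellow (191.2,150.5), green (200,172.5) and red (209,196.7). The white stripe is at (228.5,219.2) and the lid screws are at the four corners.

Run:
```python
from h import *
np.set_printoptions(precision=1,suppress=True)
c=calibration("scene")
P={k:ray(c,(130+(u+.5)/4-.5,130+(v+.5)/4-.5),z) for k,u,v,z in (("y",245,82,66.5),("g",280,170,66.5),("r",316,267,68.5),("stripe",394,357,66),("s1",312,43,45),("s2",150,80,45),("s3",475,428,45),("s4",285,482,45))}
for k in P: print(k,P[k])
d=P["y"]-P["r"]; yaw=np.arctan2(-d[0],d[1]); print("station yaw",yaw,np.linalg.norm(d))
d=P["s1"]-P["s3"]; print(np.arctan2(-d[0],d[1]))
d=P["s2"]-P["s4"]; print(np.arctan2(-d[0],d[1]))
s=ctrl.sense(); Rt=rot(s["ee_rot"]); print(Rt.as_matrix())
t=P["g"].copy(); t[0]-=30;t[1]-=10;t[2]=330
print("tool shift",Rt.inv().apply(t-s["eef_pos"]))
```

```text
y [544.8 174.2  66.5]
g [525.1 114.4  66.5]
r [503.3  52.8  68.5]
stripe [502.2  -9.5  66. ]
s1 [599.2 195.   45. ]
s2 [516.6 224.2  45. ]
s3 [516.1 -51.1  45. ]
s4 [432.3 -22.   45. ]
station yaw -0.32925302564951714 128.33394999119974
-0.32540949991813944
-0.33003155983421806
[[-0.9  0.4 -0. ]
 [ 0.4  0.9 -0. ]
 [ 0.  -0.  -1. ]]
tool shift [-398.3 -212.9   74.4]
```

The rows are not in the units I measure in: shifts go in shares of 600 mm and turns go in shares of 2 rad. I convert before sending: -350 mm is -0.5833, -310 mm is -0.5167, -0.128 rad is -0.064.

{"method": "run_rows", "body": {
  "steps": {"x": [-0.0667, -0.1417, -0.2167, -0.2917, -0.3667, -0.4417, -0.5167, -0.5833], "y": [-0.0333, -0.075, -0.1167, -0.1583, -0.2, -0.2367, -0.275, -0.3117], "z": [0, 0.0167, 0.0333, 0.05, 0.0667, 0.0833, 0.1, 0.1167], "rx": [0, 0, 0, 0, 0, 0, 0, 0], "ry": [0, 0, 0, 0, 0, 0, 0, 0], "rz": [0, -0.025, -0.064, -0.064, -0.064, -0.064, -0.064, -0.064]},
  "aperture": 0.0,
  "squeeze": 40
}}

```text
time_s: 0.95
eef_pos: [458.9, 154.3, 336.3]
ee_rot: [0.0, 0.164, 0.987, 0.0]
force: [1.3, 0.9, -0.6]
grip_width: 0.002
grip_force: 0.0
```

{"method": "run_rows", "body": {
  "steps": {"x": [-0.0417, -0.0667, -0.0667, -0.0667], "y": [-0.0217, -0.0333, -0.0333, -0.0333], "z": [0, 0, 0, 0], "rx": [0, 0, 0, 0], "ry": [0, 0, 0, 0], "rz": [0, 0, 0, 0]}
}}

```text
time_s: 1.35
eef_pos: [489.0, 125.2, 336.6]
ee_rot: [-0.0, 0.163, 0.987, 0.0]
force: [-0.5, 1.1, -0.2]
grip_width: 0.001
grip_force: 0.0
```

Run:
```python
from h import *
np.set_printoptions(precision=2,suppress=True)
s=ctrl.sense();print(s["eef_pos"],s["force"],rot(s["ee_rot"]).as_matrix());print(calibration("wrist"))
cv2.imwrite("pics/wrist1.png",capture("wrist")[:,:,::-1])
```

```text
[488.99 125.16 336.58] [-0.52  1.08 -0.23] [[-0.95  0.32 -0.  ]
 [ 0.32  0.95  0.  ]
 [ 0.    0.   -1.  ]]
{'fx': 290.70545921792205, 'fy': 290.70545921792205, 'cx': 257.3791604910854, 'cy': 186.6367727762117, 'position': array([412.37, 150.59, 306.97]), 'attitude': array([0.13, 0.8 , 0.57, 0.09])}
```

View pics/wrist1.png

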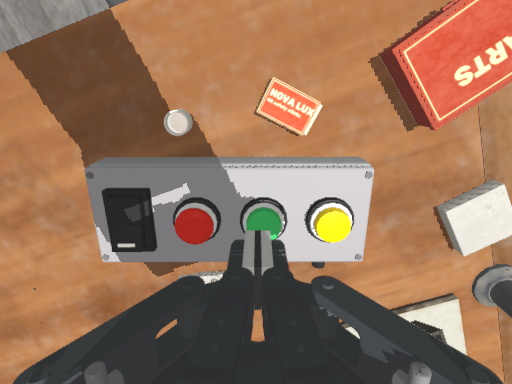

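The wrist picture shows the station square with the tool: yellow top (333,224), red top (196,225), green (264,220) and stripe (126,245). The lid screws are at (90,176), (369,175), (361,257) and (106,257).

Run:
```python
from h import *
np.set_printoptions(precision=1,suppress=True)
c=calibration("wrist"); im=cv2.imread("pics/wrist1.png")[:,:,::-1].copy()
for k in("yellow","green","red","red2"): print(k,[(a,p) for a,p in blobs(im,k)])
P={k:ray(c,(u,v),z) for k,u,v,z in (("y",333,224,66.5),("r",196,225,68.5),("stripe",126,245,66),("s1",369,175,45),("s2",90,176,45),("s3",361,257,45),("s4",106,257,45))}
for k in P: print(k,P[k])
print("screw mean",sum(P[k] for k in("s1","s2","s3","s4"))/4)
s=ctrl.sense(); Rt=rot(s["ee_rot"]);
for k in ("y","r","stripe"): print(k,Rt.inv().apply(P[k]-s["eef_pos"]))
print(Rt.inv().apply(np.array([482.6+18.9,-7.7-6.5,66])-s["eef_pos"]))
# white stripe blob scene cross-check
```

```text
yellow [(np.int32(979), array([332.3, 224.6]))]
green [(np.int32(723), array([264.4, 221.1]))]
red []
red2 [(np.int32(1042), array([193.7, 226. ]))]
y [544.3 178.5  66.5]
r [504.2  60.6  68.5]
stripe [503.2 -10.4  66. ]
s1 [517.8 225.3  45. ]
s2 [434.3 -22.9  45. ]
s3 [602.  199.1  45. ]
s4 [517.1 -50.5  45. ]
screw mean [517.8  87.7  45. ]
y [-35.6  68.  270.2]
r [-35.6 -56.4 268.2]
stripe [ -57.4 -124.   270.6]
[ -57.  -128.1  270.6]
```

Scaled: -125 mm is -0.2083, -120 mm is -0.2.

{"method": "run_rows", "body": {
  "steps": {"x": [-0.03, -0.0617, -0.095, -0.095, -0.095, -0.095, -0.095], "y": [-0.0667, -0.1333, -0.2, -0.2083, -0.2083, -0.2083, -0.2083], "z": [0, 0, 0.0167, 0.0667, 0.1167, 0.1383, 0.1383], "rx": [0, 0, 0, 0, 0, 0, 0], "ry": [0, 0, 0, 0, 0, 0, 0], "rz": [0, 0, 0, 0, 0, 0, 0]}
}}

```text
time_s: 2.1
eef_pos: [502.3, -11.1, 252.3]
ee_rot: [-0.002, 0.163, 0.987, 0.0]
force: [-0.0, 0.4, 0.7]
grip_width: 0.0
grip_force: 0.0
```

Run:
```python
from h import *
a=capture("wrist")[170:350,60:300,::-1]; b=capture("scene")[130:270,130:280,::-1]
cv2.imwrite("pics/w2.png",np.hstack([cv2.resize(a,(400,300)),cv2.resize(b,(320,300))]))
```

```text
(no output)
```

View pics/w2.png

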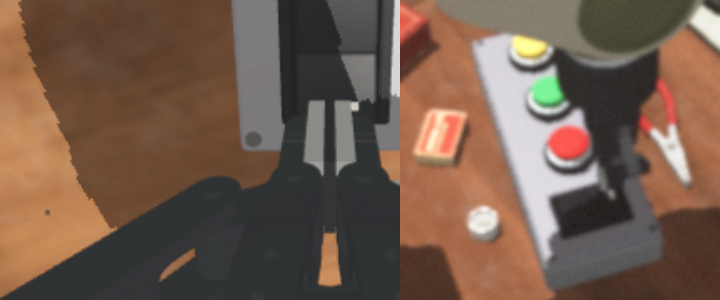

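The fingers are right over the striped half of the rocker. Pressing.

Scaled: 18 mm is 0.03, 15 mm is 0.025.

{"method": "run_rows", "body": {
  "steps": {"x": [0, 0, 0, 0, 0], "y": [0, 0, 0, 0, 0], "z": [0.01, 0.02, 0.025, 0.03, 0.03], "rx": [0, 0, 0, 0, 0], "ry": [0, 0, 0, 0, 0], "rz": [0, 0, 0, 0, 0]}
}}

```text
time_s: 2.7
eef_pos: [503.1, -12.4, 235.4]
ee_rot: [-0.0, 0.164, 0.987, -0.0]
force: [0.1, 0.4, -0.5]
grip_width: 0.0
grip_force: 0.0
```

{"method": "run_rows", "body": {
  "steps": {"x": [0, 0, 0], "y": [0, 0, 0], "z": [0.0033, 0.005, 0.005], "rx": [0, 0, 0], "ry": [0, 0, 0], "rz": [0, 0, 0]}
}}

```text
time_s: 3.0
eef_pos: [503.2, -12.4, 233.6]
ee_rot: [0.0, 0.164, 0.987, -0.0]
force: [-2.3, 0.5, 12.1]
grip_width: -0.001
grip_force: 5.9
```

Scaled: 2 mm is 0.0033.

{"method": "run_rows", "body": {
  "steps": {"x": [0, 0], "y": [0, 0], "z": [0.0033, 0.0033], "rx": [0, 0], "ry": [0, 0], "rz": [0, 0]}
}}

```text
time_s: 3.2
eef_pos: [503.3, -12.3, 233.2]
ee_rot: [0.001, 0.163, 0.987, -0.0]
force: [-9.7, 1.4, 32.3]
grip_width: -0.002
grip_force: 15.6
```

{"method": "run_rows", "body": {
  "steps": {"x": [0, 0.0333, 0.0667, 0.0667], "y": [0, 0, 0, 0], "z": [-0.0333, -0.0833, -0.15, -0.15], "rx": [0, 0, 0, 0], "ry": [0, 0, 0, 0], "rz": [0, 0, 0, 0]}
}}

```text
time_s: 3.6
eef_pos: [464.3, 1.2, 324.5]
ee_rot: [0.003, 0.163, 0.987, -0.0]
force: [1.3, 0.3, -0.9]
grip_width: -0.002
grip_force: 0.0
```

Run:
```python
from h import *
a=capture("wrist")[120:320,60:320,::-1]; b=capture("side")[130:270,130:340,::-1]
cv2.imwrite("pics/w3.png",np.hstack([cv2.resize(a,(390,300)),cv2.resize(b,(410,300))]))
```

```text
(no output)
```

View pics/w3.png

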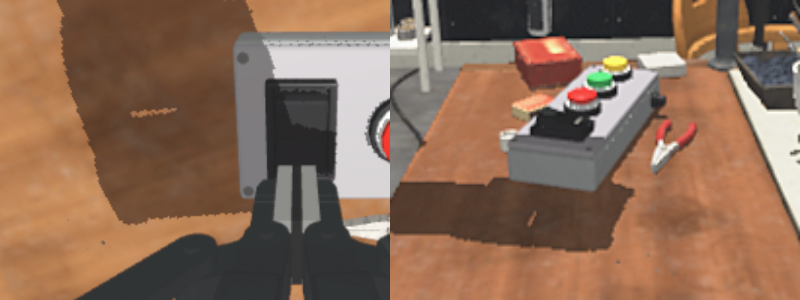

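The side view suggests that the unstriped half now stands up. I'll zoom in on it to be sure.

Run:
```python
from h import *
a=capture("side")[165:225,185:275,::-1]; b=cv2.imread("pics/side0.png")[165:225,185:275]
cv2.imwrite("pics/w4.png",cv2.resize(cv2.convertScaleAbs(np.hstack([b,a]),alpha=1.6,beta=20),None,fx=4.4,fy=4.4,interpolation=cv2.INTER_CUBIC))
s=ctrl.sense();p=s["eef_pos"];Rt=rot(s["ee_rot"])
for k,t in(("y",(545,176.5)),("g",(525.5,116))): print(k,Rt.inv().apply([t[0]-p[0],t[1]-p[1],66.5+173-p[2]]))
```

```text
y [-18.90779308 192.33654279  80.49206028]
g [-19.98936556 128.78081785  80.49732884]
```

View pics/w4.png

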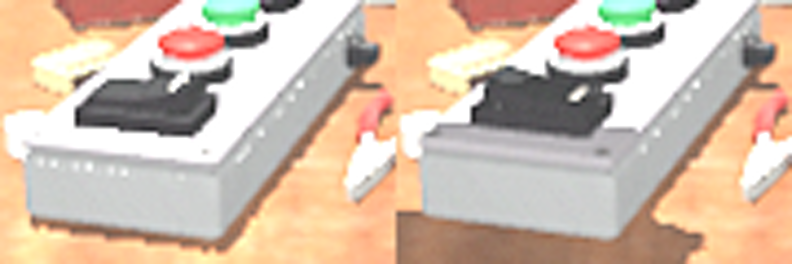

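Before is on the left and after on the right. The stripe has dropped and the other half stands well up, so the rocker is over. Next is the yellow button.

Scaled: 192 mm is 0.32, 180 mm is 0.3.

{"method": "run_rows", "body": {
  "steps": {"x": [-0.0083, -0.0167, -0.025, -0.0317, -0.0317, -0.0317, -0.0317, -0.0317], "y": [0.075, 0.15, 0.225, 0.3, 0.32, 0.32, 0.32, 0.32], "z": [0, 0, 0, 0, 0.025, 0.075, 0.1133, 0.1133], "rx": [0, 0, 0, 0, 0, 0, 0, 0], "ry": [0, 0, 0, 0, 0, 0, 0, 0], "rz": [0, 0, 0, 0, 0, 0, 0, 0]}
}}

```text
time_s: 4.55
eef_pos: [544.5, 176.0, 248.0]
ee_rot: [-0.004, 0.164, 0.987, -0.001]
force: [-1.3, 0.0, -0.4]
grip_width: -0.003
grip_force: 0.0
```

Run:
```python
from h import *
a=capture("wrist")[120:320,160:420,::-1]; b=capture("side")[110:250,200:410,::-1]
cv2.imwrite("pics/w5.png",np.hstack([cv2.resize(a,(390,300)),cv2.resize(b,(410,300))]))
print(ctrl.sense()["eef_pos"])
```

```text
[545.44004373 175.99173236 252.07616112]
```

View pics/w5.png

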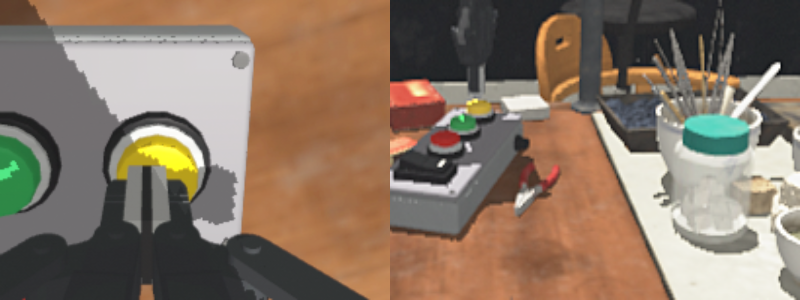

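The fingertips are over the yellow button, within about 3 mm of its centre. Pressing.

Scaled: 20 mm is 0.0333, 19 mm is 0.0317.

{"method": "run_rows", "body": {
  "steps": {"x": [0, 0, 0, 0, 0, 0], "y": [0.0033, 0.0033, 0.0033, 0.0033, 0.0033, 0.0033], "z": [0.01, 0.02, 0.0267, 0.0317, 0.0333, 0.0333], "rx": [0, 0, 0, 0, 0, 0], "ry": [0, 0, 0, 0, 0, 0], "rz": [0, 0, 0, 0, 0, 0]}
}}

```text
time_s: 5.25
eef_pos: [546.0, 178.0, 232.9]
ee_rot: [0.0, 0.164, 0.987, 0.0]
force: [1.3, 1.8, 2.7]
grip_width: -0.002
grip_force: 1.4
```

{"method": "run_rows", "body": {
  "steps": {"x": [0, 0], "y": [0, 0], "z": [0.0017, 0.0017], "rx": [0, 0], "ry": [0, 0], "rz": [0, 0]}
}}

```text
time_s: 5.45
eef_pos: [546.0, 178.1, 232.8]
ee_rot: [0.001, 0.164, 0.987, 0.0]
force: [-2.5, 0.6, 11.0]
grip_width: -0.004
grip_force: 5.6
```

Scaled: -64 mm is -0.1067, -40 mm is -0.0667.

{"method": "run_rows", "body": {
  "steps": {"x": [0, 0, 0, 0, 0, 0, 0, 0], "y": [0, 0, 0, 0, -0.0667, -0.1067, -0.1067, -0.1067], "z": [0.0017, 0.0017, -0.0333, -0.05, -0.05, -0.0417, -0.03, -0.03], "rx": [0, 0, 0, 0, 0, 0, 0, 0], "ry": [0, 0, 0, 0, 0, 0, 0, 0], "rz": [0, 0, 0, 0, 0, 0, 0, 0]}
}}

```text
time_s: 6.25
eef_pos: [525.0, 117.3, 248.7]
ee_rot: [-0.001, 0.164, 0.986, -0.0]
force: [-1.2, 0.7, 0.6]
grip_width: 0.001
grip_force: 0.0
```

Run:
```python
from h import *
a=capture("wrist")[120:320,160:420,::-1]; b=capture("scene")[130:230,160:260,::-1]
cv2.imwrite("pics/w6.png",np.hstack([cv2.resize(a,(390,300)),cv2.resize(b,(400,300))]))
print(ctrl.sense()["eef_pos"],ctrl.sense()["force"])
```

```text
[525.32014172 118.06482402 249.45281859] [ 0.3696923  -0.44479636 -0.37189991]
```

View pics/w6.png

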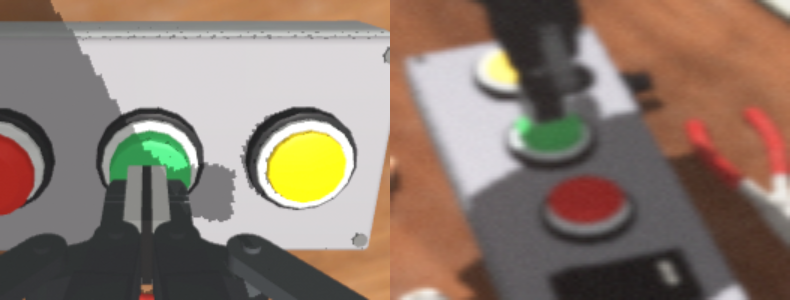

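The yellow button sits low in its collar, so it is in, and the fingers are over the green button. Pressing it and holding.

Scaled: 19 mm is 0.0317, 18 mm is 0.03.

{"method": "run_rows", "body": {
  "steps": {"x": [0, 0, 0, 0, 0, 0], "y": [0.0017, 0.0017, 0.0017, 0.0017, 0.0017, 0.0017], "z": [0.01, 0.02, 0.0267, 0.03, 0.0317, 0.0317], "rx": [0, 0, 0, 0, 0, 0], "ry": [0, 0, 0, 0, 0, 0], "rz": [0, 0, 0, 0, 0, 0]}
}}

```text
time_s: 6.95
eef_pos: [525.6, 119.0, 232.7]
ee_rot: [0.001, 0.163, 0.987, 0.0]
force: [-7.5, 2.0, 23.1]
grip_width: 0.003
grip_force: 11.5
```

{"method": "run_rows", "body": {
  "steps": {"x": [0, 0, 0, 0], "y": [0, 0, 0, 0], "z": [0.0017, 0.0017, 0.0017, 0.0017], "rx": [0, 0, 0, 0], "ry": [0, 0, 0, 0], "rz": [0, 0, 0, 0]}
}}

```text
time_s: 7.35
eef_pos: [525.6, 119.0, 232.5]
ee_rot: [0.001, 0.163, 0.987, 0.0]
force: [-11.1, 2.0, 31.2]
grip_width: -0.002
grip_force: 15.9
```

Scaled: -1 mm is -0.0017.

{"method": "run_rows", "body": {
  "steps": {"x": [0, 0, 0, 0], "y": [0, 0, 0, 0], "z": [-0.0017, -0.0017, -0.0017, -0.0017], "rx": [0, 0, 0, 0], "ry": [0, 0, 0, 0], "rz": [0, 0, 0, 0]}
}}

```text
time_s: 7.75
eef_pos: [525.6, 118.9, 232.6]
ee_rot: [0.001, 0.163, 0.987, 0.0]
force: [-9.3, 3.5, 23.7]
grip_width: -0.0
grip_force: 11.5
```

```bash
python3 -c "
from rig import ctrl, capture, calibration
s=ctrl.sense();print(s['force'],s['eef_pos']);print(ctrl.finish_job() if s['force'][2]>10 else 'low')"
```

```text
[-9.2526499   3.48403871 23.67332089] [525.60508734 118.94877254 232.62610828]
the job is handed in; nothing more can be done
None
```

I handed the job in at 7.75 s with the rocker tipped on, the yellow button in, and the fingertips holding green down at about 24 N; I kept clear of red, the matchbox, the loupe and the pliers, and the hand-in returned no verdict.

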